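# Find and fit the cover plate for the valve block

## Task

Cover the valve block on the round mat with whichever of the two long plates in the rack drops over its two dowel pins, fully home and flush with the grip rib up: lay the plate flat on the bench and let go of it before taking it by its rib to try it, and never force one that does not drop. Leave a long plate that does not fit lying flat on the bench, rib up, or standing in the rack, and do not disturb the short blank or anything else on the bench.

Things in the scene. Friction and masses are not known exactly. Their poses are not given: they have to be found in the camera images.
- plate_1: first long plate: aluminium plate, 100 (x) x 60 (y) x 8 mm, 0.15 kg. Grey grip rib mid-top: 32 (x) x 14 (y) mm, top 34 mm over the underside. Two 8 mm holes on the x axis, symmetric: 50 mm apart in one long plate, 58 in the other (not told which). Origin: centre of underside, z out through the rib. Starts upright in the rack: -x up, top edge 108 mm high, rib to the rack's +x
- plate_2: second long plate: aluminium plate, 100 (x) x 60 (y) x 8 mm, 0.15 kg. Grey grip rib mid-top: 32 (x) x 14 (y) mm, top 34 mm over the underside. Two 8 mm holes on the x axis, symmetric: 50 mm apart in one long plate, 58 in the other (not told which). Origin: centre of underside, z out through the rib. Starts upright in the rack: -x up, top edge 108 mm high, rib to the rack's +x
- short_blank: a shorter plate without holes, 80 x 60 x 8 mm with the same rib, standing in one of the rack's slots (top edge 88 mm over the bench); not wanted: leave it there. Origin: centre of the underside, z out through the rib, its -x up
- rack: white plastic plate rack fixed to the bench, 190 mm (x) by 78 mm (y): three slots in a row along its x at -55, 0 and +55 mm, each holding one plate upright across the row; slot walls reach 30 mm over the bench, slot floor at 8 mm, slots 9.8 mm by 64 mm, so plates may lean a few degrees. Origin: centre of the underside; the plates' ribs face its +x
- mat: round light grey rubber mat, 170 mm across, 2 mm thick, flat on the bench: it marks the block to be covered. Origin: its centre
- block_p: fixed steel block, 96 (x) x 56 (y) mm, top 40 mm high. Two 6 mm tapered pins stand 10 mm above the top, on its x axis, symmetric about the middle: 50 mm apart on one block, 58 on the other (not told which). Origin: centre of underside, z up. Either block may be the one on the mat; the other stands aside
- block_q: fixed steel block, 96 (x) x 56 (y) mm, top 40 mm high. Two 6 mm tapered pins stand 10 mm above the top, on its x axis, symmetric about the middle: 50 mm apart on one block, 58 on the other (not told which). Origin: centre of underside, z up. Either block may be the one on the mat; the other stands aside
- wipes_carton: green closed carton, 110 x 120 x 80 mm tall; bystander. Origin: centre of the underside
- reagent_bottle: amber bottle standing, 54 mm across, 115 mm tall; bystander. Origin: centre of the underside
- paper_roll: white paper roll standing, 110 mm across, 100 mm tall; bystander. Origin: centre of the underside
- wrench: steel open-end wrench lying flat, 150 mm long along its x, under 30 mm wide; bystander. Origin: at its middle, underside
- vial: small capped glass vial standing, 24 mm across, 40 mm tall; bystander. Origin: centre of the underside
- mouse: grey computer mouse, 100 x 60 x 31 mm; bystander. Origin: centre of the underside
- vial_tray: white divided tray, 100 (x) x 140 (y) x 35 mm; bystander. Origin: centre of the underside
Mind the look-alikes: they are no part of the job. What is shaped like the rack but blue is not meant. Leave any pink look-alike of the plate_1 alone.

How it is judged:
By the outcome, as a careful person would: the job done as asked, in the order asked, and still so for the second after the job is handed in, with the robot touching nothing.
It also fails if it takes over 72 s, if anything falls off the work surface, if the arm or the gripper's body presses on something with over 40 N, if the wrist force passes 120 N, or if a joint passes its speed limit or range.

## Robot

A 6-joint arm with a two-finger parallel gripper is mounted at the origin on the work surface. World frame = base frame: x ahead of the robot, y to its left, z up, the work surface at z = 0. Lengths are in m, angles in rad, forces in N, time in s.
With the tool pointing down it reaches from about 0.35 to 0.975 m from the base axis. Payload 4.9 kg.
Tool frame: the origin (TCP) lies at the very end of the fingers, on their centre line; the grasp point (between the pads) lies 19 mm behind it (manip.grasp_offset is the distance from the TCP to the grasp point, in m); z points along the fingers, y is the line along which they close (so a half turn about z gives the same grasp; the last joint's range is limited). The gripper opens to 85 mm and grips with 20 to 120 N. Pads are 22 mm wide; open, the fingers measure 114 mm over their backs; the gripper's body (76 mm by 85 mm) begins 54 mm behind the grasp point. The pads swing forward as they close: fully open they stand 13 mm farther back than shut.
Start: joints at [-1.333, 0.053, 1.613, -0, 1.476, -0.119], TCP at [0.218, -0.586, 0.231] pointing down, gripper open.
Joint ranges: [-3.01, 3.01], [-1.01, 2.22], [0.06, 2.58], [-1.02, 4.17], [0.09, 2.62], [-3.14, 3.14]. Speed limits (rad/s): [2.57, 2.57, 3.14, 3.14, 3.14, 3.14].

## Interface

Orientations are given as a unit quaternion [w, x, y, z].
In Python, from plant import manip, eyes, job_done, models gives the robot as it stands.
- The arm moves only by the tool servo_tool, never from a script. Its argument "motion" is one flat list of numbers, 5 for each row, row after row: the opening, from -1 (shut) to 1 (fully open), then the shift along the tool's x, y, z normalised to -1 to 1, where 1 is 120 mm, then the turn about the tool's z normalised to -1 to 1, where 1 is 45 degrees. A call has 1 to 5 rows; each row is the pose to reach, as a shift and turn from the pose commanded when the call began, along the tool's axes at that moment; what a row does not reach only later rows make up. A row lasts 1/8 s, in which the tool goes at most 62.5 mm and 10.7 degrees, less where a joint would pass 70% of its speed; a pose out of reach is approached as far as the arm can. A call with a number of a shift or a turn outside -1 to 1 is refused whole. A call with a gripper value outside its range is refused whole. The fingers move at their own pace and stop on an object; the grip force is fixed at half the most. Time passes only in rows, so rows that repeat a pose let the fingers close. It gives the time, the measured TCP pose, the force, the opening and the grip force at its end, in the units of the state.
- manip.state(): the state, without advancing time (a new reading comes with each control period).
- eyes.grab_frame(name): name is "scene" or "side" or "wrist"; returns (picture, depth): 480x640x3 uint8, red, green, blue; 480x640 float32, m along the optical axis (not along the pixel's ray), 0 where there is no reading.
- eyes.camera_params(name): a dict with "fov_y" (degrees; the focal length in pixels is half the picture's height over the tangent of half this angle, whatever the lens; pixels are square), "cx", "cy" (the principal point, pixels), "pose" (4x4, takes a point from camera to world coordinates); the wrist camera has in their place "T_tool_cam" (4x4, takes a point from camera to tool coordinates, whose origin is the TCP and whose axes are the flange's). Camera axes: x right, y up, looking along -z (the intrinsics and any distortion apply to the point x, -y, -z); pixel columns grow to the right and rows downward; lengths in m; the calibration is good to about 2 mm. The wrist camera is an equidistant fisheye: a pixel r from the principal point sees the ray r / f radians off the axis. A picture is of the moment at which its call begins: read the wrist's pose just before it. camera_params takes no time and is no camera call.
- job_done(): hands the job in; it is judged then, once.
Trained networks look in the newest picture that a camera, given by its name, has taken for a name from the list of things; names that differ only in an ending like _2 or _b are one class to them, and where a whole thing is asked for, a point or a joint stands for the part that bears it (a point fixed in the world has none). Each returns a list of dicts, best first, with "p" (0 to 1); they miss things now and then, are a little off and sometimes report something else, mostly with a low value. They report only what shows in the picture. A call takes as long as a camera call. They do not tell look-alikes from the thing itself.
- models.regions_of(camera, label): "mask" (480x640 bool, what is visible of it) and "pixel" ([column, row] in pixels, amid what is visible of it).
The state is a dict: "time": time; "joint_pos": joint angles; "joint_vel": joint speeds; "joint_efforts": joint torques, N m; "tool_pos": TCP position; "tool_rot": TCP orientation; "contact_force": force on the tool from outside, world axes, zero at the start; "ft_torque": the same for the moment, N m; "gripper_width": opening from 0.0 (shut) to 1.0 (fully open); "grasp_force": force on a finger pad.
Only numpy, scipy, OpenCV 4.12 (cv2) and the standard library are available. Lean on these libraries where they do the work, as an engineer would, in place of code of your own. Each camera call takes 0.05 s, during which the arm holds its last target. There are 200 camera calls.

## Working session

There is one attempt and no reset: what is moved stays moved. The work goes in short steps, Python scripts to look and compute and a tool call to move; the robot and the scene stay as the last step left them, time stands still between calls to the robot, and variables do not carry over. Pictures are saved under pics/ and viewed, at most 10 in all, crops included, and the job is handed in when it is done.

Besides the shell and the picture viewer there is one more tool, called as a command line: name --argument value ..., lists and objects as JSON in quotes. servo_tool: Moves the arm, as the interface text tells. Its arguments: {"type":"object","properties":{"motion":{"type":"array","items":{"type":"number","minimum":-1,"maximum":1}}},"required":["motion"]}

```bash
mkdir -p pics; ls
cat > h.py <<'E'
import numpy as np, cv2
from plant import manip, eyes, job_done, models
from scipy.spatial.transform import Rotation as R
def cam(n):
    p=eyes.camera_params(n); f=240/np.tan(np.radians(p["fov_y"])/2); return p,f
def w(n,depth,u,v):
    p,f=cam(n); d=depth
    c=np.stack([(u-p["cx"])/f*d,-(v-p["cy"])/f*d,-d,np.ones_like(d)],-1)
    return (c@np.array(p["pose"]).T)[...,:3]
def cloud(n,depth):
    v,u=np.mgrid[0:480,0:640].astype(float); P=w(n,depth.astype(float),u,v); P[depth==0]=np.nan; return P
def proj(n,X):
    p,f=cam(n); c=np.linalg.inv(np.array(p["pose"]))@np.append(X,1); return p["cx"]+f*c[0]/-c[2], p["cy"]-f*c[1]/-c[2]
def save(n,im): cv2.imwrite("pics/"+n,im[...,::-1])
E
python3 - <<'E'
from h import *
print(manip.state(), manip.grasp_offset)
for n in("scene","side"):
    im,d=eyes.grab_frame(n); save(n+"0.png",im); np.savez("f_"+n,im=im,d=d); print(eyes.camera_params(n))
    for l in ["plate_1","rack","mat","block_p","short_blank"]:
        P=cloud(n,d)
        for r in models.regions_of(n,l): print(n,l,round(r["p"],2),np.round(r["pixel"]),r["mask"].sum(),np.round(np.nanmedian(P[r["mask"]],0),3))
E
```

```text
pics
{'time': 0.0, 'joint_pos': array([-1.33299361e+00,  5.33614522e-02,  1.61427998e+00,  3.78105827e-05,
        1.47600051e+00, -1.19010260e-01]), 'joint_vel': array([-0.00108143,  0.00093043,  0.00086208,  0.0006966 ,  0.00108043,
       -0.00054575]), 'joint_efforts': array([-3.50687369e-03, -3.93692493e+01, -3.70176101e+01, -3.17300464e-04,
        7.09454980e-03, -3.98947137e-06]), 'tool_pos': array([ 0.21816426, -0.58502976,  0.23006854]), 'tool_rot': array([-1.02395661e-03,  9.84127534e-01,  1.77459705e-01, -4.20389696e-05]), 'contact_force': array([-1.10204632,  0.34299473,  0.20918687]), 'ft_torque': array([-0.01597504,  0.01968254,  0.00771722]), 'grasp_force': 0.0, 'gripper_width': 0.9991539786213295} 0.0187
{'fov_y': 52.32636494801214, 'cx': 330.71432274304277, 'cy': 242.77111045288711, 'pose': array([[-0.86439208, -0.30380299,  0.40066204,  0.98214834],
       [ 0.50280333, -0.52841585,  0.68408004,  0.83198776],
       [ 0.00389061,  0.79276758,  0.60951163,  0.80674071],
       [ 0.        ,  0.        ,  0.        ,  1.        ]])}
scene plate_1 0.98 [360. 318.] 534
[... 648 characters left out ...]
02973, -0.31313002],
       [-0.68076673,  0.42864434, -0.59398711, -0.92366049],
       [-0.02100374,  0.79914726,  0.60076825,  0.98537776],
       [ 0.        ,  0.        ,  0.        ,  1.        ]])}
side plate_1 0.79 [266. 237.] 539 [0.388 0.13  0.054]
side rack 0.61 [272. 218.] 665 [0.505 0.256 0.009]
side rack 0.49 [234. 252.] 46 [0.312 0.205 0.007]
side mat 0.78 [383. 293.] 421 [ 0.503 -0.236  0.001]
side block_p 0.85 [397. 292.] 519 [ 0.508 -0.29   0.036]
side block_p 0.65 [472. 321.] 943 [ 0.571 -0.499  0.038]
side block_p 0.42 [273. 217.] 688 [0.505 0.255 0.009]
side short_blank 0.64 [258. 209.] 201 [0.459 0.273 0.057]
side short_blank 0.34 [396. 293.] 542 [ 0.507 -0.291  0.036]
```

View pics/scene0.png

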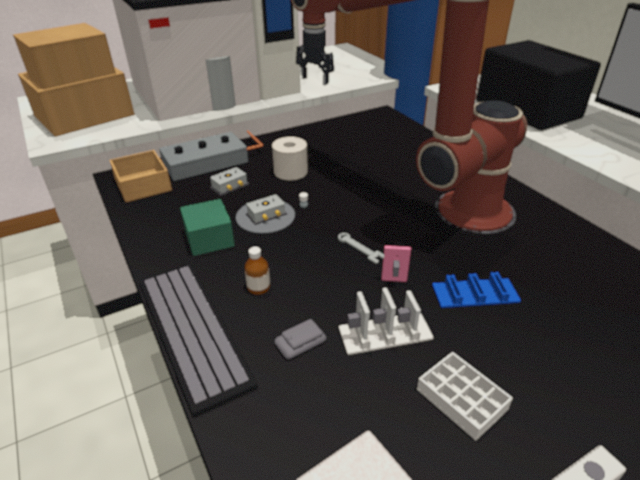

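View pics/side0.png

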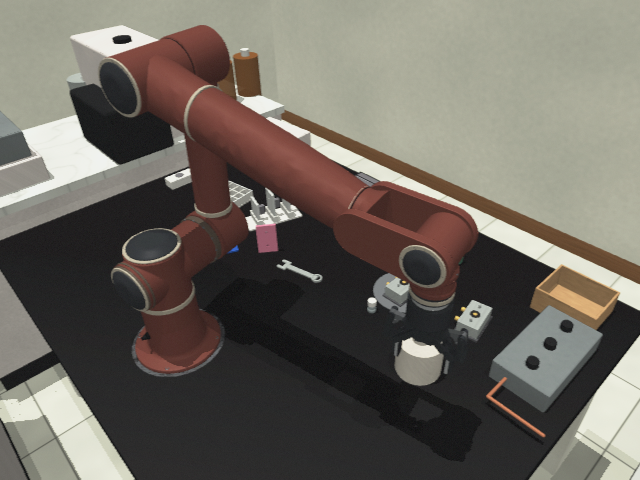

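The scene picture shows the white rack at (385,335) with plates at (362,312), (389,312) and (412,310). The blue rack at (475,289) and the pink plate at (397,263) are look-alikes. The mat with its block is at (266,210), and the other block is at (228,180). The white rack fits the description because its colour is right and it holds three plates. The mat block is the target.

Run:
```python
from h import *
F=np.load("f_scene.npz"); P=cloud("scene",F["d"]); im=F["im"]
# top-down ortho map: height-coded + colour, 1.5mm... x up, y left; range x .2..0.95, y -.6...45
s=2.0; H=np.zeros((int(750/s),int(1100/s),3),np.uint8); Z=np.full(H.shape[:2],-1.)
for n in ("side","scene"):
    G=np.load(f"f_{n}.npz"); Q=cloud(n,G["d"]).reshape(-1,3); C=G["im"].reshape(-1,3)
    for q,c in zip(Q,C):
        if np.isnan(q[0]) or q[2]>.16: continue
        r=int((.95-q[0])*1000/s); k=int((.45-q[1])*1000/s)
        if 0<=r<H.shape[0] and 0<=k<H.shape[1] and q[2]>Z[r,k]: Z[r,k]=q[2];H[r,k]=np.clip(c.astype(int)+40,0,255)
for i in range(3,10): cv2.putText(H,f"{i/10}",(0,int((.95-i/10)*500)),0,.4,(255,255,0)); cv2.line(H,(0,int((.95-i/10)*500)),(10,int((.95-i/10)*500)),(255,255,0))
for j in range(-6,5): cv2.putText(H,f"{j/10}",(int((.45-j/10)*500),12),0,.4,(255,255,0)); cv2.line(H,(int((.45-j/10)*500),0),(int((.45-j/10)*500),14),(255,255,0))
save("top.png",cv2.resize(H,None,fx=1.4,fy=1.4,interpolation=0))
a=im[280:360,330:440]; save("rackcrop.png",cv2.resize(a,None,fx=6,fy=6,interpolation=2))
# plates: points z in .085...115 and top heights
m=(P[...,0]>.42)&(P[...,0]<.65)&(P[...,1]>.18)&(P[...,1]<.36)
for lo,hi in((.035,.12),):
    q=P[m&(P[...,2]>lo)&(P[...,2]<hi)]
    print(len(q)); 
    h,e=np.histogram(q[:,0],bins=46,range=(.42,.65)); 
    for i in range(46):
        k=(q[:,0]>=e[i])&(q[:,0]<e[i+1])
        if k.sum()>3: print(round(e[i],3),k.sum(),np.round(np.percentile(q[k][:,2],98),3),np.round(np.percentile(q[k][:,1],[2,98]),3))
# rack base rect
q=P[m&(P[...,2]<.012)&(P[...,2]>.005)&(im.min(-1)>100)]
print("rack",cv2.minAreaRect((q[:,:2]*1000).astype(np.float32)),len(q))
# block tops
for nm,(x0,x1,y0,y1) in dict(mat=(.45,.68,-.36,-.17),oth=(.5,.7,-.56,-.4)).items():
    for n in("scene","side"):
        PP=cloud(n,np.load(f"f_{n}.npz")["d"])
        mm=(PP[...,0]>x0)&(PP[...,0]<x1)&(PP[...,1]>y0)&(PP[...,1]<y1)&(PP[...,2]>.034)&(PP[...,2]<.046)
        q=PP[mm]; print(nm,n,len(q),cv2.minAreaRect((q[:,:2]*1000).astype(np.float32)) if len(q) else 0)
```

```text
1614
0.45 16 0.09 [0.252 0.273]
0.455 68 0.091 [0.253 0.285]
0.46 59 0.09 [0.267 0.31 ]
0.465 134 0.089 [0.279 0.312]
0.47 96 0.088 [0.276 0.312]
0.475 37 0.066 [0.27  0.286]
0.48 32 0.065 [0.27  0.285]
0.485 47 0.065 [0.268 0.283]
0.49 9 0.065 [0.275 0.281]
0.5 6 0.11 [0.24  0.251]
0.505 45 0.111 [0.236 0.261]
0.51 73 0.11 [0.244 0.281]
0.515 110 0.11 [0.258 0.296]
0.52 177 0.109 [0.262 0.295]
0.525 49 0.108 [0.257 0.295]
0.53 39 0.075 [0.253 0.27 ]
0.535 37 0.075 [0.252 0.267]
0.54 36 0.074 [0.255 0.267]
0.555 17 0.111 [0.219 0.24 ]
0.56 64 0.11 [0.22  0.254]
0.565 56 0.11 [0.236 0.276]
0.57 157 0.11 [0.25 0.28]
0.575 119 0.109 [0.242 0.279]
0.58 40 0.075 [0.237 0.254]
0.585 35 0.076 [0.24  0.252]
0.59 44 0.076 [0.236 0.25 ]
0.595 10 0.076 [0.243 0.249]
rack ((536.2622680664062, 259.97210693359375), (80.30148315429688, 238.37294006347656), 72.999755859375) 1317
mat scene 408 ((548.822998046875, -283.1154479980469), (96.53108215332031, 60.96314239501953), 2.1896772384643555)
mat side 274 ((524.049560546875, -285.96966552734375), (58.46794509887695, 57.19674301147461), 3.764482021331787)
oth scene 324 ((583.1213989257812, -489.2218322753906), (96.80110931396484, 65.83342742919922), 11.150177955627441)
oth side 604 ((582.3281860351562, -491.0693664550781), (100.3979263305664, 56.652374267578125), 11.285608291625977)
```

View pics/top.png

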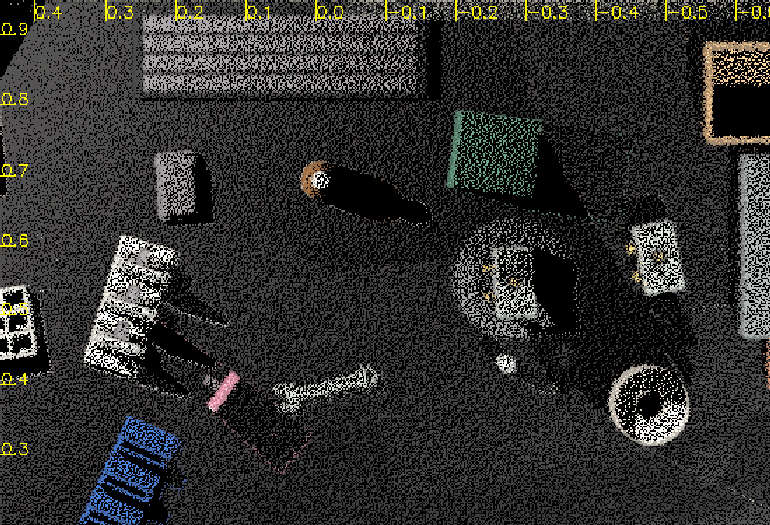

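View pics/rackcrop.png

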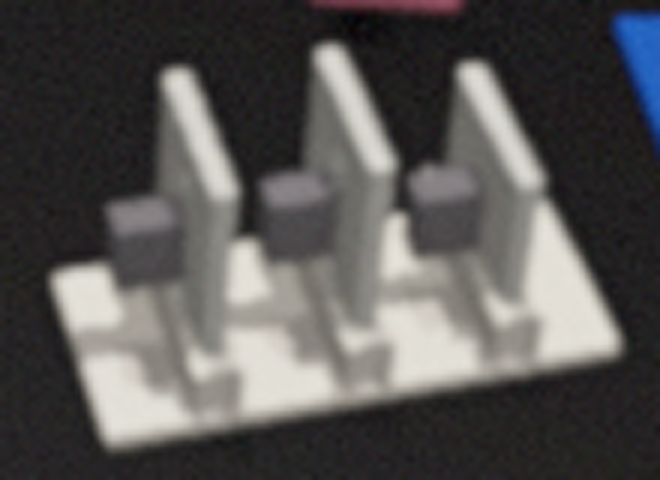

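The crop shows three plates in the white rack. The right-hand one (the -55 slot, x≈0.465, top at 0.088) is the short blank. The middle and left ones (x≈0.517 and 0.57, tops at about 0.110) are the long plates. Next I'll look at the mat block with the wrist camera on the way to the rack.

```bash
cat >> h.py <<'E'
def pose():
    s=manip.state(); q=s["tool_rot"]; return np.array(s["tool_pos"]),R.from_quat([q[1],q[2],q[3],q[0]]).as_matrix()
def yaw(): M=pose()[1]; return np.degrees(np.arctan2(M[1,0],M[0,0]))
def to(xyz,yawdeg=None,p0=None):
    p,M=pose(); p=p if p0 is None else np.array(p0); d=M.T@(np.array(xyz)-p)
    t=0 if yawdeg is None else -(((yawdeg-yaw())+90)%180-90)
    print("yaw",round(yaw(),2),"units xyz",np.round(d/.12,3),"turn",round(t/45,3),"from",np.round(p,4))
def ray(u,v):
    "wrist pixel -> tool-frame origin, dirs"
    p=eyes.camera_params("wrist"); f=240/np.tan(np.radians(p["fov_y"])/2)
    x=(np.asarray(u)-p["cx"])/f; y=(np.asarray(v)-p["cy"])/f; th=np.hypot(x,y); k=np.sinc(th/np.pi)
    d=np.stack([x*k,-y*k,-np.cos(th)],-1); T=np.array(p["T_tool_cam"]); return T[:3,3],d@T[:3,:3].T
def wpt(u,v,z):
    "wrist pixel -> world at height z"
    p,M=pose(); o,d=ray(u,v); O=p+M@o; D=d@M.T; return O+D*((z-O[2])/D[...,2])[...,None]
def wproj(X):
    p,M=pose(); c=eyes.camera_params("wrist"); f=240/np.tan(np.radians(c["fov_y"])/2)
    t=np.append(M.T@(np.array(X)-p),1); k=np.linalg.inv(np.array(c["T_tool_cam"]))@t
    th=np.arctan2(np.hypot(k[0],k[1]),-k[2]); a=np.arctan2(-k[1],k[0]); return c["cx"]+f*th*np.cos(a),c["cy"]+f*th*np.sin(a)
E
python3 - <<'E'
from h import *
print(eyes.camera_params("wrist")); to([.48,-.29,.25],-17)
E
```

```text
{'fov_y': 65.70646984690485, 'cx': 320.1173131709343, 'cy': 238.74331550564028, 'T_tool_cam': array([[-7.65311709e-04,  9.58079195e-01,  2.86502480e-01,
         7.32343615e-02],
       [ 9.99999688e-01,  6.76693371e-04,  4.08323274e-04,
        -1.26918377e-03],
       [ 1.97331704e-04,  2.86502703e-01, -9.58079413e-01,
        -1.42096996e-01],
       [ 0.00000000e+00,  0.00000000e+00,  0.00000000e+00,
         1.00000000e+00]])}
yaw 20.44 units xyz [ 2.904 -1.547 -0.156] turn 0.832 from [ 0.2183 -0.5856  0.2313]
```

servo_tool --motion '[1,0.5,-0.26,-0.03,0,1,0.97,-0.51,-0.05,0,1,0.97,-0.51,-0.05,0]'

```text
time: 0.98
tool_pos: [0.3081, -0.4854, 0.2378]
tool_rot: [0.0, 0.984, 0.18, 0.0]
contact_force: [-0.5, 0.5, 0.9]
gripper_width: 1.001
grasp_force: 0.0
```

servo_tool --motion '[1,0.5,-0.26,-0.03,0,1,0.97,-0.51,-0.05,0,1,0.97,-0.51,-0.05,0]'

```text
time: 1.35
tool_pos: [0.3953, -0.3879, 0.2438]
tool_rot: [0.0, 0.984, 0.179, 0.0]
contact_force: [-0.1, -0.2, -0.6]
gripper_width: 1.001
grasp_force: 0.0
```

servo_tool --motion '[1,0.5,-0.26,-0.03,0.2,1,0.97,-0.51,-0.05,0.42,1,0.97,-0.51,-0.05,0.63,1,0.97,-0.51,-0.05,0.83,1,0.97,-0.51,-0.05,0.83]'

```text
time: 1.98
tool_pos: [0.481, -0.2927, 0.2492]
tool_rot: [0.0, 0.989, -0.147, -0.0]
contact_force: [0.3, 0.5, 0.2]
gripper_width: 0.999
grasp_force: 0.0
```

Run:
```python
from h import *
print(pose()[0],yaw())
im,d=eyes.grab_frame("wrist"); np.savez("f_w1",im=im,d=d)
u,v=wproj([.549,-.285,.04]); print(u,v)
u,v=int(u),int(v); a=im[max(0,v-100):v+100,max(0,u-130):u+130]; print(max(0,v-100),max(0,u-130))
save("w1.png",cv2.resize(a,None,fx=3,fy=3,interpolation=2))
```

```text
[ 0.48104214 -0.29270805  0.24921494] -16.859704246269885
292.5172749768338 140.90562352307956
40 162
```

View pics/w1.png

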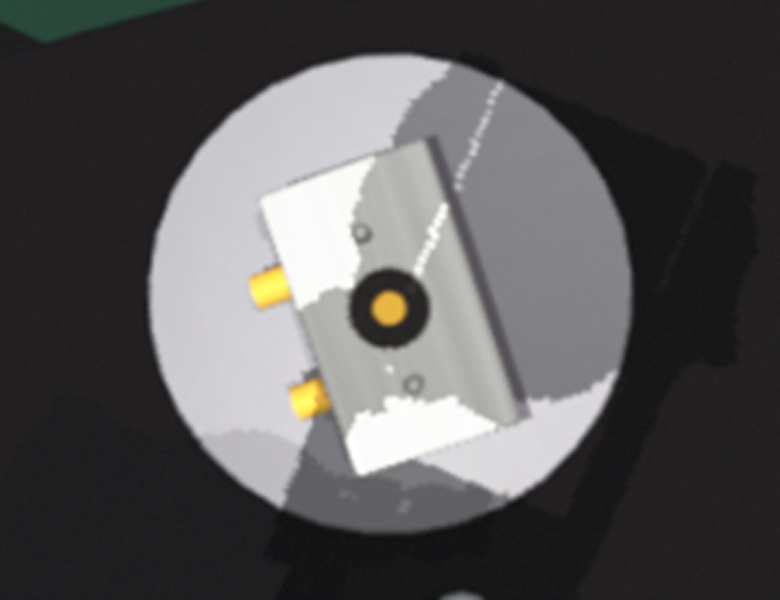

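The wrist picture shows the block on the mat. The pins are at crop (362,233) and (413,385), and the top's corners are at (260,200), (428,139), (515,425) and (358,475).

Run:
```python
from h import *
px=lambda L:(np.array([162+a/3 for a,b in L]),np.array([40+b/3 for a,b in L]))
C=wpt(*px([(260,200),(428,139),(517,425),(358,475)]),.04); print(np.round(C,4), np.linalg.norm(np.diff(C,axis=0),axis=1), C.mean(0))
for z in(.045,.05):
    Q=wpt(*px([(362,233),(413,385)]),z); e=Q[0]-Q[1]; print(z,np.round(Q,4),np.linalg.norm(e),np.degrees(np.arctan2(e[1],e[0])),Q.mean(0))
to([.60,.16,.25],-17)
```

```text
[[ 0.5933 -0.2554  0.04  ]
 [ 0.5951 -0.311   0.04  ]
 [ 0.5003 -0.3114  0.04  ]
 [ 0.4997 -0.258   0.04  ]] [0.05571367 0.09484402 0.05332639] [ 0.54708767 -0.28394828  0.04      ]
0.045 [[ 0.5725 -0.2832  0.045 ]
 [ 0.5225 -0.2841  0.045 ]] 0.05005831174436473 0.9922392253311841 [ 0.54752157 -0.28361938  0.045     ]
0.05 [[ 0.5722 -0.2836  0.05  ]
 [ 0.5229 -0.2845  0.05  ]] 0.04933552675808481 0.9922392253312068 [ 0.54756689 -0.28403693  0.05      ]
yaw -16.83 units xyz [-0.143 -3.898 -0.008] turn 0.004 from [ 0.481  -0.2927  0.2492]
```

servo_tool --motion '[1,0.01,-0.45,0,0,1,0.01,-0.91,0,0]'

```text
time: 2.28
tool_pos: [0.5142, -0.1878, 0.2493]
tool_rot: [0.0, 0.989, -0.147, 0.0]
contact_force: [0.5, 0.9, 0.1]
gripper_width: 1.002
grasp_force: 0.0
```

servo_tool --motion '[1,0.01,-0.45,0,0,1,0.01,-0.91,0,0]'

```text
time: 2.52
tool_pos: [0.5475, -0.0829, 0.2494]
tool_rot: [0.0, 0.989, -0.147, 0.0]
contact_force: [1.6, -0.5, -0.5]
gripper_width: 1.003
grasp_force: 0.0
```

servo_tool --motion '[1,0.01,-0.45,0,0,1,0.01,-0.91,0,0]'

```text
time: 2.78
tool_pos: [0.5806, 0.0214, 0.2494]
tool_rot: [0.0, 0.989, -0.146, 0.0]
contact_force: [-0.2, -0.8, 0.8]
gripper_width: 1.001
grasp_force: 0.0
```

servo_tool --motion '[1,0.01,-0.45,0,0,1,0.01,-0.91,0,0]'

```text
time: 3.02
tool_pos: [0.6137, 0.1255, 0.2493]
tool_rot: [0.0, 0.989, -0.146, 0.0]
contact_force: [0.5, -0.5, -0.3]
gripper_width: 0.997
grasp_force: 0.0
```

servo_tool --motion '[1,0.01,-0.45,0.2,0,1,0.01,-0.91,0.5,0,1,0.01,-0.91,0.98,0,1,0.01,-0.91,0.98,0]'

```text
time: 3.52
tool_pos: [0.6419, 0.2277, 0.1245]
tool_rot: [0.003, 0.989, -0.146, -0.006]
contact_force: [-0.4, -0.6, -0.6]
gripper_width: 1.001
grasp_force: 0.0
```

Run:
```python
from h import *
print(pose()[0],yaw(),manip.state()["time"])
im,d=eyes.grab_frame("wrist"); np.savez("f_w2",im=im,d=d)
for c in((.569,.25),(.516,.266)): print(wproj([*c,.11]))
save("w2.png",im)
```

```text
[0.64194879 0.22770787 0.12448383] -16.80823410660415 3.525
(np.float64(323.44585297054437), np.float64(410.05014066949155))
(np.float64(323.17456470977737), np.float64(467.34188470493143))
```

View pics/w2.png

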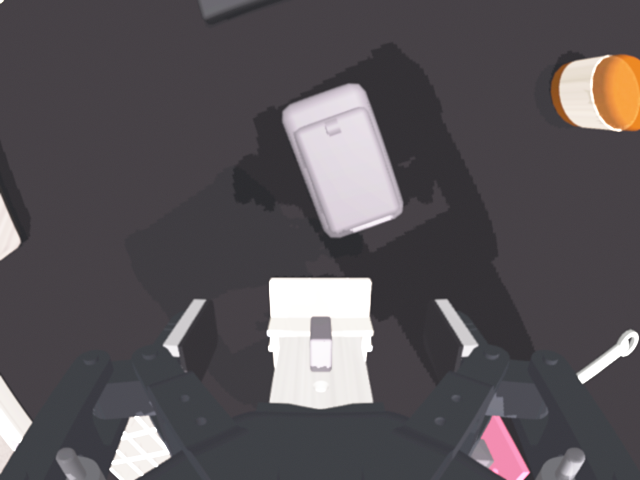

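Run:
```python
from h import *
n=np.array([np.cos(np.radians(-16.8)),np.sin(np.radians(-16.8))])
for off in(-.004,0,.004,.008):
    b=np.array([.569,.25])+n*off
    f=lambda o,z: tuple(np.round(wproj([*(b+n*o),z]),1))
    print(off,"root",f(.004,.074),"outer",f(.030,.074),"outerlow",f(.030,.042),"hole25",f(.004,.083),"hole29",f(.004,.087),"top",f(.004,.108),"w/o lower holes",f(.004,.033))
F=np.load("f_w2.npz"); 
g=F["im"][280:410,320].mean(-1).astype(int); print(list(enumerate(g,280)))
d=F["d"]; print(np.round(d[330:410:4,330],3), np.round(d[330:410:4,321],3))
```

```text
-0.004 root (np.float64(322.9), np.float64(373.0)) outer (np.float64(322.9), np.float64(340.2)) outerlow (np.float64(322.5), np.float64(315.6)) hole25 (np.float64(323.0), np.float64(381.5)) hole29 (np.float64(323.1), np.float64(385.4)) top (np.float64(323.4), np.float64(407.8)) w/o lower holes (np.float64(322.4), np.float64(340.0))
0 root (np.float64(322.9), np.float64(368.2)) outer (np.float64(323.0), np.float64(334.8)) outerlow (np.float64(322.5), np.float64(310.6)) hole25 (np.float64(323.0), np.float64(376.6)) hole29 (np.float64(323.1), np.float64(380.5)) top (np.float64(323.4), np.float64(402.8)) w/o lower holes (np.float64(322.4), np.float64(335.5))
0.004 root (np.float64(322.9), np.float64(363.3)) outer (np.float64(323.0), np.float64(329.3)) outerlow (np.float64(322.5), np.float64(305.5)) hole25 (np.float64(323.0), np.float64(371.7)) hole29 (np.float64(323.1), np.float64(375.6)) top (np.float64(323.5), np.float64(397.7)) w/o lower holes (np.float64(322.4), np.float64(330.9))
0.008 root (np.float64(322.9), np.float64(358.4)) outer (np.float64(323.0), np.float64(323.7)) outerlow 
[... 2635 characters left out ...]
p.int64(255)), (390, np.int64(255)), (391, np.int64(255)), (392, np.int64(245)), (393, np.int64(238)), (394, np.int64(238)), (395, np.int64(238)), (396, np.int64(238)), (397, np.int64(238)), (398, np.int64(238)), (399, np.int64(238)), (400, np.int64(239)), (401, np.int64(238)), (402, np.int64(239)), (403, np.int64(239)), (404, np.int64(239)), (405, np.int64(240)), (406, np.int64(240)), (407, np.int64(239)), (408, np.int64(212)), (409, np.int64(118))]
[0.233 0.228 0.223 0.22  0.221 0.225 0.224 0.226 0.226 0.227 0.227 0.228
 0.222 0.219 0.216 0.213 0.21  0.205 0.202 0.198] [0.231 0.226 0.223 0.222 0.222 0.223 0.225 0.225 0.225 0.227 0.226 0.227
 0.222 0.22  0.221 0.222 0.208 0.205 0.201 0.198]
```

In the wrist picture the left long plate's upper hole is at (320,386). Measured from the rib root at row 371 that is about 29 mm from the plate centre, so this plate has the 58 mm spacing. The mat block's pins are 50 mm apart, so the middle plate should be the one. I'll check its hole from the same relative position.

servo_tool --motion '[1,-0.23,0,-0.04,0,1,-0.46,0,-0.04,0,1,-0.46,0,-0.04,0]'

```text
time: 3.95
tool_pos: [0.5942, 0.245, 0.1407]
tool_rot: [-0.001, 0.989, -0.147, 0.003]
contact_force: [0.4, 0.4, 0.5]
gripper_width: 0.994
grasp_force: 0.0
```

Run:
```python
from h import *
print(pose()[0],yaw(),manip.state()["time"])
im,d=eyes.grab_frame("wrist"); np.savez("f_w3",im=im,d=d)
n=np.array([np.cos(np.radians(-16.8)),np.sin(np.radians(-16.8))])
for off in(-.003,0):
    b=np.array([.516,.266])+n*off
    f=lambda o,z: np.round(wproj([*(b+n*o),z]),1).tolist()
    print(off,"root",f(.004,.074),"outer",f(.030,.074),"hole25",f(.004,.083),"hole29",f(.004,.087),"top",f(.004,.108))
save("w3.png",cv2.resize(im[300:430,220:420],None,fx=4,fy=4,interpolation=2))
```

```text
[0.5941812  0.24495174 0.14068515] -16.877551334290636 3.95
-0.003 root [326.0, 366.9] outer [326.2, 334.9] hole25 [326.2, 374.7] hole29 [326.2, 378.4] top [326.6, 399.0]
0 root [326.1, 363.4] outer [326.2, 330.9] hole25 [326.2, 371.2] hole29 [326.3, 374.8] top [326.6, 395.4]
```

View pics/w3.png

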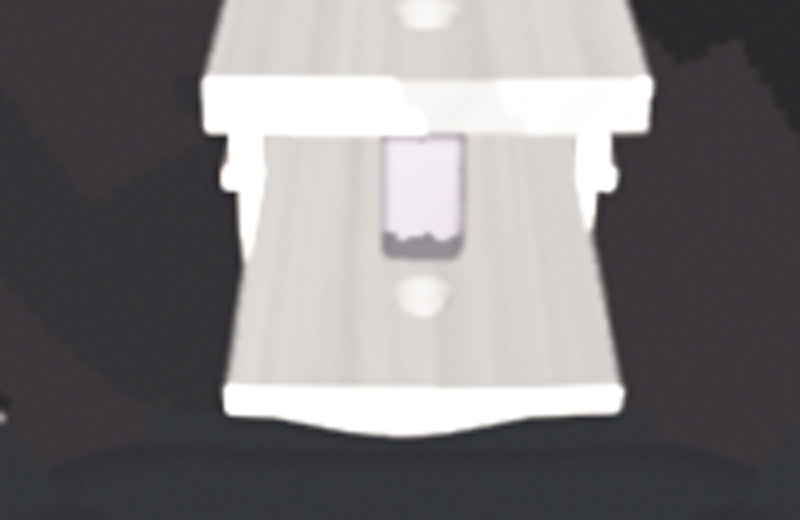

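In the crop the middle plate's hole spans rows 277–318, with its lower edge about 5 mm above the rib end at row 258, against about 8.5 mm on the other plate. So the middle plate has the 50 mm spacing and matches the mat block. I'll hold briefly, then compute the grasp.

servo_tool --motion '[1,0,0,0,0,1,0,0,0,0]'

```text
time: 4.25
tool_pos: [0.5942, 0.2446, 0.1372]
tool_rot: [-0.0, 0.989, -0.147, 0.001]
contact_force: [0.3, 0.0, -0.1]
gripper_width: 0.999
grasp_force: 0.0
```

Run:
```python
from h import *
print(pose()[0],yaw()); to([.515,.266,.13],-16.8); to([.515,.266,.085],-16.8)
```

```text
[0.59416233 0.24458717 0.13722177] -16.955319958023626
yaw -16.96 units xyz [-0.683  0.022  0.059] turn -0.003 from [0.5942 0.2446 0.1372]
yaw -16.96 units xyz [-0.684  0.022  0.434] turn -0.003 from [0.5942 0.2446 0.1372]
```

servo_tool --motion '[1,-0.35,0.02,0,0,1,-0.68,0.02,0,0,1,-0.68,0.02,0,0,1,-0.68,0.02,0,0]'

```text
time: 4.75
tool_pos: [0.5152, 0.2664, 0.1369]
tool_rot: [-0.0, 0.989, -0.147, 0.001]
contact_force: [0.8, -0.6, 0.5]
gripper_width: 1.001
grasp_force: 0.0
```

Run:
```python
from h import *
to([.515,.266,.085],-16.8)
```

```text
yaw -16.91 units xyz [-0.001  0.004  0.432] turn -0.002 from [0.5152 0.2664 0.1369]
```

servo_tool --motion '[1,0,0,0.22,0,1,0,0,0.43,0,1,0,0,0.43,0]'

```text
time: 5.12
tool_pos: [0.5137, 0.2654, 0.0826]
tool_rot: [0.001, 0.989, -0.148, -0.002]
contact_force: [-0.2, -0.3, 0.7]
gripper_width: 1.0
grasp_force: 0.0
```

servo_tool --motion '[0,0,0,0,0,0,0,0,0,0,0,0,0,0,0,0,0,0,0,0]'

```text
time: 5.62
tool_pos: [0.5158, 0.2669, 0.087]
tool_rot: [-0.001, 0.989, -0.147, 0.002]
contact_force: [0.5, -0.8, 5.6]
gripper_width: 0.679
grasp_force: 64.8
```

Run:
```python
from h import *
print(manip.state()["gripper_width"],pose()[0])
im,d=eyes.grab_frame("scene"); np.savez("f_s2",im=im,d=d); save("s2.png",cv2.resize(im[230:370,310:480],None,fx=4.5,fy=4.25,interpolation=2))
```

```text
0.6791656034450513 [0.51576398 0.26693743 0.08702257]
```

View pics/s2.png

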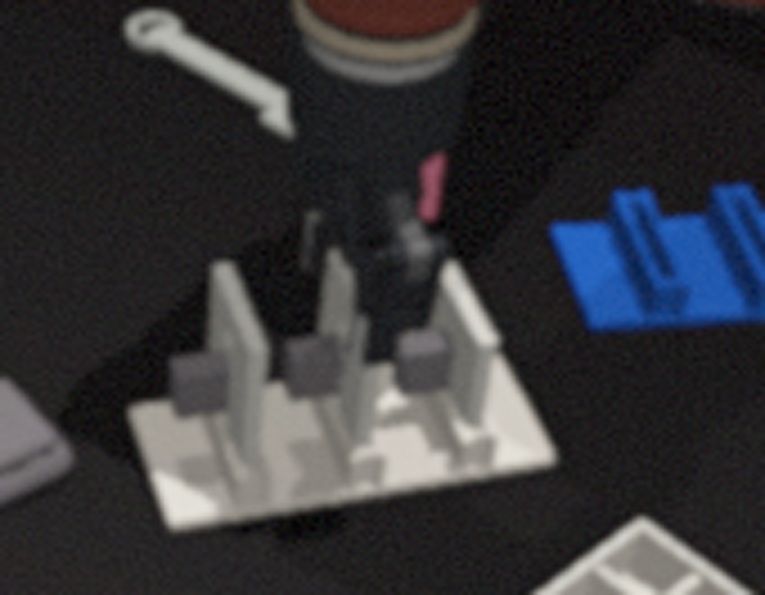

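The crop shows the gripper on the middle plate of the white rack, with the blank and the left plate undisturbed. The opening of 0.68 (58 mm) is consistent with the plate width. Now I'll lift it and carry it out along the slot to the free bench.

servo_tool --motion '[0,0,0,-0.15,0,0,0,0,-0.35,0,0,0,0,-0.5,0,0,0,0,-0.5,0]'

```text
time: 6.18
tool_pos: [0.5154, 0.2671, 0.1473]
tool_rot: [-0.001, 0.989, -0.147, 0.002]
contact_force: [0.0, 0.4, -0.5]
gripper_width: 0.681
grasp_force: 64.8
```

servo_tool --motion '[0,0,0.25,0,0,0,0,0.6,0,0,0,0,0.88,0,0]'

```text
time: 6.55
tool_pos: [0.4822, 0.1643, 0.1435]
tool_rot: [0.0, 0.989, -0.147, -0.001]
contact_force: [0.2, 0.4, -1.4]
gripper_width: 0.681
grasp_force: 64.9
```

servo_tool --motion '[0,0.1,0.3,0,0,0,0.3,0.6,0,0,0,0.5,0.88,0,0]'

```text
time: 6.92
tool_pos: [0.5096, 0.0458, 0.1438]
tool_rot: [0.0, 0.989, -0.147, -0.001]
contact_force: [0.8, 0.3, -1.9]
gripper_width: 0.681
grasp_force: 64.8
```

servo_tool --motion '[0,0.3,0,0,0,0,0.58,0,0,0,0,0.58,0,0,0,0,0.58,0,0,0]'

```text
time: 7.42
tool_pos: [0.5758, 0.027, 0.1437]
tool_rot: [0.0, 0.989, -0.147, -0.001]
contact_force: [-0.7, 0.4, -1.5]
gripper_width: 0.682
grasp_force: 65.0
```

Run:
```python
from h import *
s=manip.state(); print(pose()[0],yaw(),s["gripper_width"],s["contact_force"])
im,d=eyes.grab_frame("scene"); np.savez("f_s3",im=im,d=d)
P=cloud("scene",d); p=pose()[0]
m=(np.hypot(P[...,0]-p[0],P[...,1]-p[1])<.06)&(P[...,2]>.01)
z=P[...,2][m]; print(np.percentile(z,[0,1,5,10]))
n=np.array([np.cos(np.radians(-16.9)),np.sin(np.radians(-16.9))]);q=np.array([-n[1],n[0]])
for lo in np.arange(.03,.19,.01):
    k=m&(P[...,2]>lo)&(P[...,2]<lo+.01); r=P[k][:,:2]-p[:2]
    if k.sum()>3: print(round(lo,2),k.sum(),np.round(np.percentile(r@n,[5,50,95])*1000),np.round(np.percentile(r@q,[5,50,95])*1000))
u,v=map(int,proj("scene",[*p[:2],.1])); save("s3.png",cv2.resize(im[v-60:v+60,u-75:u+75],None,fx=5,fy=5,interpolation=2))
```

```text
[0.57581638 0.02701188 0.14370167] -16.903365432302557 0.6821056533033109 [-0.65990591  0.39268558 -1.48226081]
[0.06502234 0.08363481 0.12425349 0.17706925]
0.06 13 [-6.  0.  2.] [-24.  25.  30.]
0.07 25 [-7.  0.  1.] [-18.  25.  30.]
0.08 22 [-6.  1.  2.] [-7. 25. 30.]
0.09 21 [-7. -0.  3.] [ 4. 26. 30.]
0.1 51 [-3.  8. 26.] [ 2.  6. 28.]
0.11 56 [-3. 11. 27.] [ 2.  6. 29.]
0.12 65 [-4. 12. 27.] [-5.  5. 29.]
0.13 40 [-5.  9. 25.] [-7.  5. 30.]
0.14 12 [-5.  0.  6.] [-33.  29.  34.]
0.15 34 [-10.   5.  11.] [-31.  34.  43.]
0.16 53 [-9.  4. 11.] [-30.  36.  43.]
0.17 38 [-9.  6. 11.] [-30.  37.  42.]
0.18 17 [-5.  4. 11.] [-33.  34.  43.]
```

View pics/s3.png

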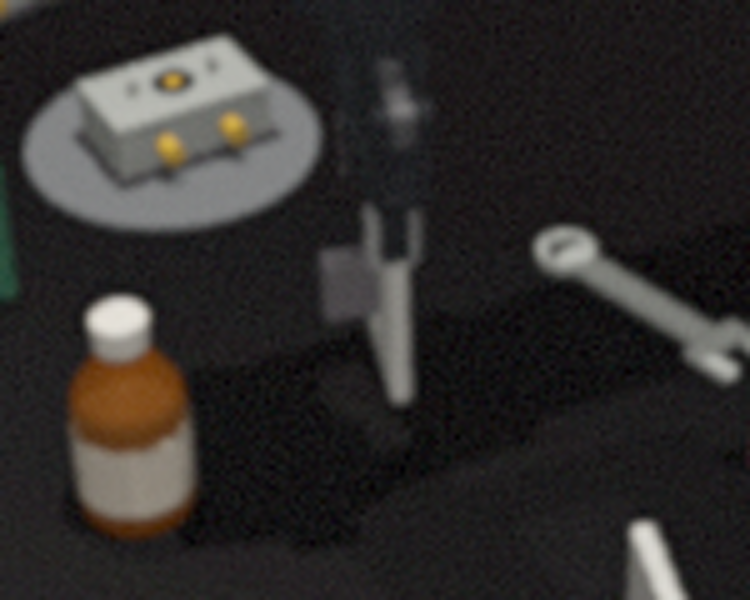

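The plate hangs upright with its rib (345,285) facing +x, its bottom edge about 79 mm below the TCP, and clear bench around it. Now I'll lower it to touch the bench.

servo_tool --motion '[0,0,0,0.3,0,0,0,0,0.5,0,0,0,0,0.53,0,0,0,0,0.53,0]'

```text
time: 7.98
tool_pos: [0.5768, 0.027, 0.0819]
tool_rot: [-0.0, 0.989, -0.147, 0.0]
contact_force: [-0.4, 0.5, -0.8]
gripper_width: 0.68
grasp_force: 65.0
```

servo_tool --motion '[0,0,0,0.02,0,0,0,0,0.03,0,0,0,0,0.03,0]'

```text
time: 8.35
tool_pos: [0.5779, 0.0266, 0.0791]
tool_rot: [-0.0, 0.989, -0.147, 0.001]
contact_force: [-0.6, -0.7, 3.3]
gripper_width: 0.685
grasp_force: 65.3
```

servo_tool --motion '[0,-0.04,0,0.02,0,0,-0.08,0,0.03,0,0,-0.12,0,0.03,0,0,-0.16,0,0.035,0]'

```text
time: 8.85
tool_pos: [0.5636, 0.0313, 0.0785]
tool_rot: [0.0, 0.989, -0.147, 0.007]
contact_force: [2.3, -2.8, 10.7]
gripper_width: 0.677
grasp_force: 66.2
```

```bash
cat > chk.py <<'E'
from h import *
s=manip.state(); print(np.round(pose()[0],4),round(yaw(),2),s["gripper_width"],np.round(s["contact_force"],1))
im,d=eyes.grab_frame("scene"); np.savez("f_s4",im=im,d=d)
P=cloud("scene",d); p=pose()[0]
n=np.array([np.cos(np.radians(yaw())),np.sin(np.radians(yaw()))]);q=np.array([-n[1],n[0]])
r=P[...,:2]-p[:2]; a=r@n*1000; b=r@q*1000
for lo in np.arange(.005,.12,.01):
    k=(abs(b)<36)&(abs(a)<140)&(P[...,2]>lo)&(P[...,2]<lo+.01)
    if k.sum()>3: print(round(lo,3),k.sum(),np.round(np.percentile(a[k],[5,50,95])),np.round(np.percentile(b[k],[5,50,95])))
E
python3 chk.py
```

```text
[0.5636 0.0313 0.0785] -16.93 0.6769043585189707 [ 2.3 -2.8 10.7]
0.005 65 [  7. 113. 136.] [-17.  22.  29.]
0.015 65 [  6. 112. 137.] [-7. 24. 29.]
0.025 64 [  4. 120. 138.] [11. 25. 28.]
0.035 86 [  6.  33. 135.] [ 2. 18. 29.]
0.045 96 [  3.  30. 136.] [ 3. 17. 29.]
0.055 114 [  2.  27. 136.] [-7. 16. 29.]
0.065 127 [  2.  25. 135.] [-14.   9.  29.]
0.075 87 [ -1. 121. 137.] [-21.  17.  30.]
0.085 81 [  1. 124. 139.] [-32.  12.  34.]
0.095 41 [  4.  11. 138.] [-34.  11.  34.]
0.105 59 [ -1. 130. 139.] [-34.   6.  35.]
0.115 33 [  8. 130. 139.] [-34.  -0.  13.]
```

servo_tool --motion '[0,-0.05,0,0.02,0,0,-0.1,0,0.04,0,0,-0.18,0,0.065,0,0,-0.24,0,0.09,0,0,-0.29,0,0.11,0]'

```text
time: 9.52
tool_pos: [0.5306, 0.0416, 0.0671]
tool_rot: [0.0, 0.989, -0.147, 0.006]
contact_force: [-3.2, -0.8, 18.5]
gripper_width: 0.682
grasp_force: 75.3
```

```bash
python3 chk.py
```

```text
[0.5306 0.0416 0.0671] -16.89 0.6820987822660641 [-3.2 -0.8 18.5]
0.005 80 [-134.   43.   47.] [-32.   1.  30.]
0.015 49 [29. 39. 42.] [-16.   8.  29.]
0.025 37 [28. 34. 37.] [-2. 18. 30.]
0.035 50 [21. 30. 43.] [ 3.  9. 30.]
0.045 75 [19. 31. 53.] [-3.  7. 29.]
0.055 110 [14. 21. 47.] [-25.   5.  29.]
0.065 99 [ 6. 15. 43.] [-23.   3.  35.]
0.075 52 [-1.  9. 12.] [-30.  -6.  35.]
0.085 31 [-3.  8. 12.] [-34. -22.  35.]
0.095 25 [-137.    8.   12.] [-32. -27.  35.]
0.105 9 [ 8. 10. 11.] [-32. -28.  35.]
0.115 14 [ 8. 12. 14.] [-34. -31.  36.]
```

servo_tool --motion '[0,-0.09,0,0.05,0,0,-0.16,0,0.11,0,0,-0.22,0,0.18,0,0,-0.29,0,0.26,0,0,-0.32,0,0.31,0]'

```text
time: 10.2
tool_pos: [0.4893, 0.0539, 0.0246]
tool_rot: [-0.0, 0.989, -0.147, 0.001]
contact_force: [-2.8, 0.7, 7.6]
gripper_width: 0.679
grasp_force: 79.2
```

```bash
python3 chk.py
```

```text
[0.4893 0.0539 0.0246] -16.9 0.6788141298362441 [-2.8  0.7  7.6]
0.005 163 [-89.  76.  85.] [-33.  -1.  29.]
0.015 126 [48. 62. 72.] [-25.  11.  30.]
0.025 112 [10. 41. 56.] [ 2. 17. 33.]
0.035 194 [11. 24. 56.] [-27.   6.  30.]
0.045 135 [ 4. 14. 64.] [-29.   3.  31.]
0.055 50 [-9. 12. 51.] [-32.  -3.  35.]
0.065 12 [ 5.  9. 12.] [-34. -32.  34.]
0.075 9 [ 9. 12. 13.] [-33. -28.  34.]
0.085 18 [-89.  12.  17.] [-25.  33.  35.]
0.095 31 [-43.  13.  17.] [-22.  28.  34.]
0.105 37 [-14.  14.  18.] [-21.  25.  30.]
0.115 45 [-17.  13.  19.] [-13.  22.  33.]
```

servo_tool --motion '[0,-0.01,0,0.05,0,0,-0.02,0,0.1,0,0,-0.035,0,0.14,0,0,-0.04,0,0.17,0,0,-0.04,0,0.17,0]'

```text
time: 10.88
tool_pos: [0.4842, 0.0553, 0.0034]
tool_rot: [-0.0, 0.989, -0.147, 0.0]
contact_force: [-3.4, 1.3, 6.4]
gripper_width: 0.684
grasp_force: 77.9
```

```bash
python3 chk.py
```

```text
[0.4842 0.0553 0.0034] -16.9 0.6843782502171549 [-3.4  1.3  6.4]
0.005 262 [-83.  76.  92.] [-30.   2.  30.]
0.015 240 [14. 38. 65.] [-24.  13.  31.]
0.025 162 [ 4. 14. 56.] [-32.   4.  31.]
0.035 77 [ 6. 48. 63.] [-31.   3.  10.]
0.045 34 [ 6. 40. 52.] [-33.   0.   8.]
0.055 10 [-42.  11.  13.] [-30.  30.  36.]
0.065 20 [ 6. 11. 16.] [-25.  31.  36.]
0.075 25 [ 6. 14. 17.] [-23.  27.  33.]
0.085 38 [-17.  12.  17.] [-17.  25.  33.]
0.095 48 [-63.  13.  19.] [-15.  21.  34.]
0.105 44 [-18.  11.  18.] [-4. 16. 34.]
0.115 18 [-6.  7. 11.] [23. 34. 35.]
```

servo_tool --motion '[0.6,0,0,0,0,1,0,0,0,0,1,0,0,0,0,1,0,0,0,0]'

```text
time: 11.42
tool_pos: [0.4838, 0.055, 0.0026]
tool_rot: [0.0, 0.989, -0.147, -0.0]
contact_force: [-0.4, 0.1, -0.0]
gripper_width: 1.007
grasp_force: 0.0
```

servo_tool --motion '[1,0,0,-0.3,0,1,0,0,-0.7,0,1,0,0,-0.98,0,1,0,0,-0.98,0]'

```text
time: 11.92
tool_pos: [0.4864, 0.0549, 0.124]
tool_rot: [-0.0, 0.989, -0.147, 0.004]
contact_force: [0.5, 0.4, -0.4]
gripper_width: 1.0
grasp_force: 0.0
```

servo_tool --motion '[1,0.36,0,-0.4,0,1,0.36,0,-0.6,0,1,0.36,0,-0.6,0,1,0.36,0,-0.6,0]'

```text
time: 12.42
tool_pos: [0.524, 0.0426, 0.19]
tool_rot: [0.0, 0.989, -0.147, -0.002]
contact_force: [0.6, 0.4, -0.5]
gripper_width: 0.999
grasp_force: 0.0
```

Run:
```python
from h import *
s=manip.state(); print(pose()[0],yaw(),s["gripper_width"])
im,d=eyes.grab_frame("wrist"); np.savez("f_w5",im=im,d=d)
u,v=wproj([*(pose()[0][:2]),.02]); print(u,v)
u,v=int(u),int(v); v0,u0=v-100,u-130; print(u0,v0); save("w5.png",cv2.resize(im[v0:v0+200,u0:u0+260],None,fx=3,fy=3,interpolation=2))
```

```text
[0.52402031 0.04258426 0.19002495] -16.904939443537863 0.9986425190066603
321.4605960859431 214.73630729122272
191 114
```

View pics/w5.png

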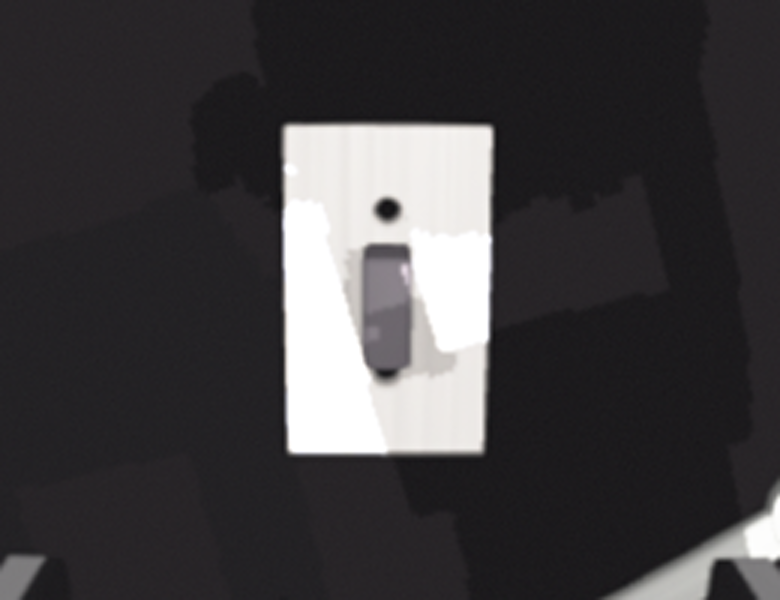

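The plate lies flat with the rib up. Its corners are at crop (283,125), (493,125), (485,453) and (288,453), and its holes are at (388,209) and about (387,374).

Run:
```python
from h import *
px=lambda L:(np.array([191+a/3 for a,b in L]),np.array([114+b/3 for a,b in L]))
C=wpt(*px([(283,125),(493,125),(485,453),(288,453)]),.008); print(np.linalg.norm(np.diff(C,axis=0),axis=1), C.mean(0)); c=C.mean(0)
e=(C[0]+C[1]-C[2]-C[3]); y=np.degrees(np.arctan2(e[1],e[0])); print("yaw",y)
H=wpt(*px([(388,209),(387,373)]),.008); print("holes",H,np.linalg.norm(H[0]-H[1]),"hole1 to centre",np.linalg.norm(H[0]-c))
to([c[0],c[1],.013],y)
```

```text
[0.06076452 0.1009957  0.06132475] [0.52378175 0.0438792  0.008     ]
yaw -17.202266815522268
holes [[0.54820435 0.03620118 0.008     ]
 [0.50038462 0.05107963 0.008     ]] 0.05008088070846031 hole1 to centre 0.025601078546355478
yaw -16.9 units xyz [ 0.003 -0.011  1.473] turn 0.007 from [0.5238 0.0426 0.1898]
```

servo_tool --motion '[0,0,-0.01,0.4,0.01,0,0,-0.01,0.8,0.01,0,0,-0.01,0.98,0.01]'

```text
time: 12.85
tool_pos: [0.5216, 0.044, 0.0692]
tool_rot: [0.0, 0.989, -0.151, -0.004]
contact_force: [0.3, 0.1, 0.4]
gripper_width: 0.503
grasp_force: 0.0
```

servo_tool --motion '[0,0,0,0.3,0,0,0,0,0.48,0,0,0,0,0.48,0,0,0,0,0.48,0]'

```text
time: 13.35
tool_pos: [0.5255, 0.0437, 0.0172]
tool_rot: [-0.0, 0.989, -0.151, -0.0]
contact_force: [0.1, -0.8, 0.6]
gripper_width: 0.499
grasp_force: 0.0
```

servo_tool --motion '[-1,0,0,0,0,-1,0,0,0,0,-1,0,0,0,0,-1,0,0,0,0,-1,0,0,0,0]'

```text
time: 13.98
tool_pos: [0.5268, 0.0435, 0.0186]
tool_rot: [-0.0, 0.989, -0.151, 0.001]
contact_force: [-0.9, 0.8, 6.1]
gripper_width: 0.142
grasp_force: 61.9
```

servo_tool --motion '[-1,0,0,-0.15,0,-1,0,0,-0.4,0,-1,0,0,-0.7,0,-1,0,0,-0.7,0]'

```text
time: 14.48
tool_pos: [0.5281, 0.0435, 0.1053]
tool_rot: [-0.0, 0.989, -0.151, 0.004]
contact_force: [0.3, 0.3, -1.0]
gripper_width: 0.148
grasp_force: 60.9
```

Run:
```python
from h import *
s=manip.state(); print(pose()[0],yaw(),s["gripper_width"],s["contact_force"])
to([.5475,-.2838,.10],1)
im,d=eyes.grab_frame("wrist"); np.savez("f_w6",im=im,d=d)
u,v=wproj(pose()[0]); print(u,v)
u0,v0=190,120; save("w6.png",cv2.resize(im[120:320,190:450],None,fx=3,fy=3,interpolation=2))
```

```text
[0.52811294 0.04351594 0.10525475] -17.353581493233385 0.1483600357342329 [ 0.34310726  0.29589311 -0.99532572]
yaw -17.35 units xyz [0.967 2.555 0.046] turn -0.408 from [0.5281 0.0435 0.1053]
323.00016031602394 305.83398925496186
```

View pics/w6.png

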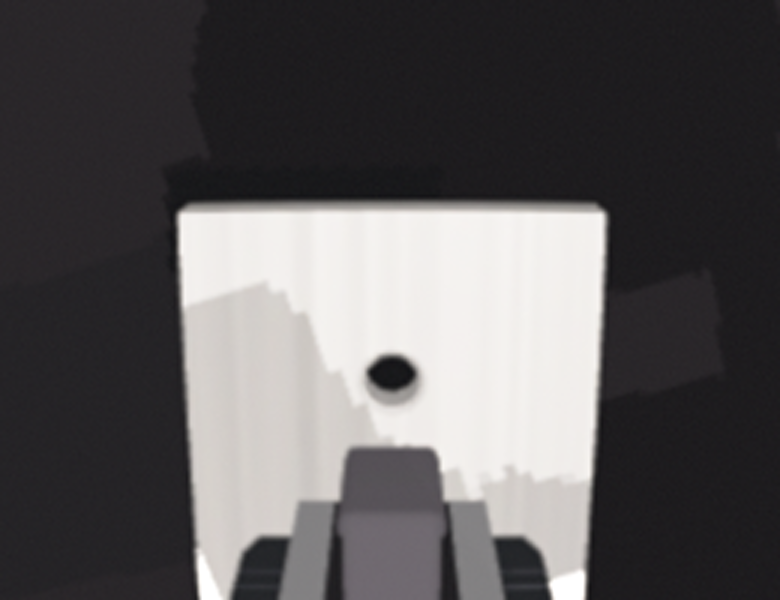

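Crop w6 shows the plate held level by its rib: the front edge runs from (180,210) to (605,210) and the front hole is at (392,378). That takes me one picture past the ten-picture limit, so I'll work from numbers only from here.

Run:
```python
from h import *
U=190+np.array([180,605,392,198,586])/3; V=120+np.array([211,211,379,590,570])/3
o,d=ray(U,V)
for zt in(.0086,.0106,.0126):
    X=o+d*((zt-o[2])/d[:,2])[:,None]; print(zt,np.round(X[:,:2]*1000,1).tolist(),"width",round(np.linalg.norm(X[0]-X[1])*1000,1))
M=pose()[1]; print(M)
```

```text
0.0086 [[48.3, -30.3], [48.2, 28.5], [23.9, -1.0], [-10.4, -31.0], [-6.9, 28.8]] width 58.7
0.0106 [[48.0, -30.6], [47.9, 28.9], [23.3, -1.0], [-11.5, -31.4], [-8.0, 29.2]] width 59.5
0.0126 [[47.6, -31.0], [47.6, 29.2], [22.7, -1.0], [-12.6, -31.8], [-9.0, 29.6]] width 60.3
[[ 9.54464037e-01 -2.98305783e-01  3.47289180e-03]
 [-2.98307059e-01 -9.54469944e-01 -1.56649091e-04]
 [ 3.36150018e-03 -8.86472217e-04 -9.99993957e-01]]
```

servo_tool --motion '[-1,0.15,0.35,0,0,-1,0.33,0.85,0,0,-1,0.33,0.85,0,0]'

```text
time: 14.9
tool_pos: [0.5318, -0.0686, 0.0994]
tool_rot: [0.0, 0.988, -0.153, -0.001]
contact_force: [0.2, 0.1, -1.2]
gripper_width: 0.145
grasp_force: 60.9
```

servo_tool --motion '[-1,0.15,0.35,0,0,-1,0.33,0.85,0,0,-1,0.33,0.85,0,0]'

```text
time: 15.28
tool_pos: [0.5396, -0.177, 0.0998]
tool_rot: [-0.0, 0.988, -0.153, -0.001]
contact_force: [0.1, 0.7, -2.2]
gripper_width: 0.147
grasp_force: 60.9
```

servo_tool --motion '[-1,0.15,0.35,0,-0.1,-1,0.33,0.7,0,-0.25,-1,0.33,0.85,0,-0.4,-1,0.33,0.85,0,-0.4,-1,0.33,0.85,0,-0.4]'

```text
time: 15.9
tool_pos: [0.5474, -0.2819, 0.1]
tool_rot: [-0.001, 1.0, 0.005, -0.001]
contact_force: [0.6, -0.4, -0.6]
gripper_width: 0.146
grasp_force: 60.9
```

Run:
```python
from h import *
s=manip.state(); print(s["time"],s["gripper_width"],s["contact_force"])
to([.5498,-.2838,.08],1)
im,d=eyes.grab_frame("wrist"); np.savez("f_w7",im=im,d=d)
```

```text
15.9 0.1457322107927703 [ 0.56881679 -0.38100694 -0.59452011]
yaw 0.61 units xyz [0.02  0.016 0.167] turn -0.009 from [ 0.5474 -0.2819  0.1   ]
```

servo_tool --motion '[-1,0.02,0.016,0.08,-0.01,-1,0.02,0.016,0.17,-0.01,-1,0.02,0.016,0.17,-0.01,-1,0.02,0.016,0.17,-0.01]'

```text
time: 16.45
tool_pos: [0.55, -0.2857, 0.0804]
tool_rot: [-0.0, 1.0, 0.01, -0.0]
contact_force: [0.1, 0.1, -1.4]
gripper_width: 0.145
grasp_force: 60.9
```

Run:
```python
from h import *
to([.5498,-.2838,.068],1)
```

```text
yaw 1.09 units xyz [-0.001 -0.015  0.103] turn 0.002 from [ 0.55   -0.2857  0.0804]
```

servo_tool --motion '[-1,0,-0.014,0.03,0,-1,0,-0.014,0.06,0,-1,0,-0.014,0.09,0,-1,0,-0.014,0.11,0,-1,0,-0.014,0.11,0]'

```text
time: 17.08
tool_pos: [0.5499, -0.284, 0.0671]
tool_rot: [-0.0, 1.0, 0.01, -0.0]
contact_force: [-0.0, 0.6, -1.3]
gripper_width: 0.144
grasp_force: 60.9
```

Run:
```python
from h import *
to([.5498,-.2838,.06],1); s=manip.state(); print(s["ft_torque"],s["contact_force"])
```

```text
yaw 1.09 units xyz [-0.001 -0.002  0.06 ] turn 0.002 from [ 0.5499 -0.284   0.0671]
[-0.01281088 -0.00267955  0.00278647] [-0.00246903  0.57385801 -1.33413168]
```

servo_tool --motion '[-1,0,0,0.01,0,-1,0,0,0.02,0,-1,0,0,0.025,0,-1,0,0,0.025,0]'

```text
time: 17.58
tool_pos: [0.5501, -0.2841, 0.0645]
tool_rot: [-0.0, 1.0, 0.01, -0.0]
contact_force: [0.2, -1.8, -1.0]
gripper_width: 0.142
grasp_force: 60.9
```

servo_tool --motion '[-1,0,0,0.01,0,-1,0,0,0.015,0,-1,0,0,0.015,0]'

```text
time: 17.95
tool_pos: [0.55, -0.2841, 0.0626]
tool_rot: [-0.0, 1.0, 0.01, -0.0]
contact_force: [0.9, -0.1, -1.4]
gripper_width: 0.143
grasp_force: 60.9
```

servo_tool --motion '[-1,0,0,0.01,0,-1,0,0,0.02,0,-1,0,0,0.02,0]'

```text
time: 18.32
tool_pos: [0.55, -0.2841, 0.0601]
tool_rot: [-0.0, 1.0, 0.01, -0.0]
contact_force: [-0.2, -0.2, -1.4]
gripper_width: 0.143
grasp_force: 60.9
```

servo_tool --motion '[-1,0,0,0.01,0,-1,0,0,0.015,0,-1,0,0,0.015,0]'

```text
time: 18.7
tool_pos: [0.5501, -0.2842, 0.0586]
tool_rot: [0.0, 1.0, 0.01, 0.0]
contact_force: [-0.2, -0.5, -0.5]
gripper_width: 0.145
grasp_force: 61.1
```

servo_tool --motion '[-1,0,0,0.01,0,-1,0,0,0.01,0]'

```text
time: 18.95
tool_pos: [0.5502, -0.2842, 0.0586]
tool_rot: [0.0, 1.0, 0.01, -0.0]
contact_force: [-3.0, 1.7, 5.7]
gripper_width: 0.149
grasp_force: 61.8
```

Contact is at 0.0586, exactly the seated height (0.0186 + 0.040). I'll release and back away.

servo_tool --motion '[-0.3,0,0,0,0,0,0,0,0,0,0,0,0,0,0,0,0,0,0,0]'

```text
time: 19.45
tool_pos: [0.55, -0.2841, 0.0571]
tool_rot: [-0.0, 1.0, 0.01, -0.0]
contact_force: [0.9, 0.9, 1.3]
gripper_width: 0.499
grasp_force: 0.0
```

servo_tool --motion '[0,0,0,-0.3,0,0,0,0,-0.8,0,0,0,0,-0.98,0,0,0,0,-0.98,0]'

```text
time: 19.95
tool_pos: [0.5512, -0.2849, 0.1772]
tool_rot: [0.001, 1.0, 0.01, 0.002]
contact_force: [-0.5, 0.0, 0.6]
gripper_width: 0.5
grasp_force: 0.0
```

servo_tool --motion '[0,-0.5,0,0,0,0,-0.9,0,0,0,0,-0.9,0,0,0,0,-0.9,0,0,0]'

```text
time: 20.45
tool_pos: [0.4416, -0.2857, 0.1731]
tool_rot: [-0.001, 1.0, 0.009, -0.001]
contact_force: [-0.2, 0.4, -0.3]
gripper_width: 0.502
grasp_force: 0.0
```

Run:
```python
from h import *
print(manip.state()["time"],pose()[0])
im,d=eyes.grab_frame("scene"); P=cloud("scene",d); np.savez("f_s9",im=im,d=d)
a=P[(abs(P[...,0]-.548)<.065)&(abs(P[...,1]+.284)<.045)]
h,e=np.histogram(a[:,2],bins=np.arange(.03,.086,.002)); print(list(zip(np.round(e,3),h)))
top=a[(a[:,2]>.043)&(a[:,2]<.054)]; A=np.c_[top[:,:2]-[.548,-.284],np.ones(len(top))]; s=np.linalg.lstsq(A,top[:,2],rcond=None)[0]; print("plane tilt deg",np.degrees(np.arctan(s[:2])),"z",s[2],cv2.minAreaRect((top[:,:2]*1000).astype(np.float32)))
F=np.load("f_scene.npz"); D=np.abs(im.astype(int)-F["im"]).max(-1)
for l in("plate_1","short_blank","mouse","vial","wrench","reagent_bottle"):
    print(l,[(round(r["p"],2),np.round(r["pixel"]).tolist(),np.round(np.nanmedian(P[r["mask"]],0),3).tolist()) for r in models.regions_of("scene",l)[:3]])
im,d=eyes.grab_frame("wrist"); np.savez("f_w9",im=im,d=d)
```

```text
20.45 [ 0.44163874 -0.28569636  0.17313227]
[(np.float64(0.03), np.int64(28)), (np.float64(0.032), np.int64(22)), (np.float64(0.034), np.int64(19)), (np.float64(0.036), np.int64(20)), (np.float64(0.038), np.int64(12)), (np.float64(0.04), np.int64(9)), (np.float64(0.042), np.int64(24)), (np.float64(0.044), np.int64(39)), (np.float64(0.046), np.int64(100)), (np.float64(0.048), np.int64(162)), (np.float64(0.05), np.int64(69)), (np.float64(0.052), np.int64(15)), (np.float64(0.054), np.int64(9)), (np.float64(0.056), np.int64(6)), (np.float64(0.058), np.int64(6)), (np.float64(0.06), np.int64(6)), (np.float64(0.062), np.int64(12)), (np.float64(0.064), np.int64(5)), (np.float64(0.066), np.int64(8)), (np.float64(0.068), np.int64(6)), (np.float64(0.07), np.int64(9)), (np.float64(0.072), np.int64(13)), (np.float64(0.074), np.int64(15)), (np.float64(0.076), np.int64(4)), (np.float64(0.078), np.int64(0)), (np.float64(0.08), np.int64(0)), (np.float64(0.082), np.int64(0))]
plane tilt deg [-0.48267446 -1.20696744] z 0.048607885497988515 ((548.7665405273438, -283.45086669921875), (101.11383819580078, 67.28648376464844), 0.1513330489397049)
plate_1 [(0.66, [359.0, 317.0], [0.574, 0.252, 0.074]), (0.64, [263.0, 204.0], [0.552, -0.277, 0.049])]
short_blank [(0.84, [411.0, 310.0], [0.469, 0.285, 0.063]), (0.61, [205.0, 224.0], [0.736, -0.206, 0.076]), (0.35, [302.0, 197.0], [0.435, -0.265, 0.028])]
mouse [(0.68, [296.0, 337.0], [0.691, 0.209, 0.028]), (0.31, [464.0, 396.0], [0.484, 0.48, 0.021])]
vial [(0.49, [300.0, 201.0], [0.435, -0.265, 0.028])]
wrench [(0.71, [362.0, 247.0], [0.398, -0.002, 0.007]), (0.35, [358.0, 317.0], [0.574, 0.252, 0.074])]
reagent_bottle [(0.74, [257.0, 273.0], [0.699, 0.009, 0.063]), (0.55, [266.0, 213.0], [0.564, -0.258, 0.021])]
```

```bash
python3 -c "
from plant import job_done; print(job_done())"
```

```text
the job is handed in; nothing more can be done
None
```

The long plate with holes 50 mm apart (from the rack's middle slot) is on the mat block, seated flush over both pins with its rib up. I laid it flat on the bench and let go before taking it by the rib. The other long plate and the short blank are still standing in the rack, the neighbouring things I checked had not moved, and I handed the job in at about 21 s. I viewed 11 pictures, one more than the 10 allowed.

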